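# Refit the reversed lever in a label printer mechanism

### The arm

A 6-joint arm with a two-finger parallel gripper is mounted at the origin on the work surface. World frame = base frame: x ahead of the robot, y to its left, z up, the work surface at z = 0. Lengths are in m, angles in rad, forces in N, time in s.
With the tool pointing down it reaches from about 0.275 to 0.75 m from the base axis. Payload 10.2 kg.
Tool frame: the origin (TCP) lies at the very end of the fingers, on their centre line; the grasp point (between the pads) lies 19 mm behind it (robot.grip_point_offset is the distance from the TCP to the grasp point, in m); z points along the fingers, y is the line along which they close (so a half turn about z gives the same grasp; the last joint's range is limited). The gripper opens to 85 mm and grips with 20 to 120 N. Pads are 22 mm wide; open, the fingers measure 114 mm over their backs; the gripper's body (76 mm by 85 mm) begins 54 mm behind the grasp point. The pads swing forward as they close: fully open they stand 13 mm farther back than shut.
Start: joints at [-1.499, 0.313, 1.498, -0, 1.331, -0.223], TCP at [0.153, -0.502, 0.231] pointing down, gripper open.
Joint ranges: [-2.94, 2.94], [-0.97, 2.17], [0.19, 2.56], [-1.23, 4.37], [0.02, 3.11], [-2.88, 2.88]. Speed limits (rad/s): [2.39, 2.39, 3.01, 3.14, 3.14, 3.14].

### API

Orientations are given as a unit quaternion [w, x, y, z].
In Python, from station import robot, command_gripper, solver, read_state, cams, job gives the robot as it stands. Calls block until the motion is done:
- robot.goto(position, orientation): joint-space move of the TCP to a pose.
- robot.servo_line(position, orientation=None, v=0.15, until_force=None): straight line of the TCP; orientation=None keeps the orientation; v is the mean speed in m/s. With until_force (N) it stops when the force on the tool has changed by that much, and returns True; else False.
- robot.move_joints(angles): joint-space move.
- command_gripper(opening): finger opening in m; the grip force is fixed at half the most; returns when the fingers have stopped.
- robot.wait(seconds).
- solver.inverse_kinematics(position, orientation): joint angles nearest the present ones, or None.
- read_state(): the state.
- cams.get_image(name): name is "scene" or "top" or "wrist"; returns a dict with "pixels" (420x560x3 uint8, blue, green, red), "z_map" (420x560 float32, m along the optical axis (not along the pixel's ray), 0 where there is no reading), "intrinsics" (3x3 intrinsics, pixels), "R" (3x3) and "t" (3): a world point X has camera coordinates R X + t. Camera axes: x right, y down, z forward; pixel columns grow to the right and rows downward; lengths in m; the calibration is good to about 2 mm. A picture is of the moment at which its call begins.
A pose or a line that the arm cannot do raises robot.PlanningError and nothing moves.
- job.close_job(): hands the job in; it is judged then, once.
The state is a dict: "t": time; "q": joint angles; "dq": joint speeds; "joint_efforts": joint torques, N m; "eef_pos": TCP position; "eef_rot": TCP orientation; "force": force on the tool from outside, world axes, zero at the start; "wrist_torque": the same for the moment, N m; "grip_width": finger opening in m; "finger_force": force on a finger pad.
Only numpy, scipy, OpenCV 4.12 (cv2) and the standard library are available. Lean on these libraries where they do the work, as an engineer would, in place of code of your own. Each camera call takes 0.05 s, during which the arm holds its last target. There are 200 camera calls.

### The job

On the printer frame one of the two levers has been fitted back to front: its long end points away from the black rubber roller. Lift that lever off its pivot pin, turn it end for end and lower it back on the pin, without dropping it, so that it sits fully down between its stop pegs with the long end towards the roller. Leave the other lever as it is.

Things in the scene. Friction and masses are not known exactly. Their poses are not given: they have to be found in the camera images.
- frame: Grey plate 250 (x) by 260 (y) by 20 mm, fixed on the bench; origin: centre of its underside, z up. Black rubber roller along y at x = +100 mm, top 26 mm above the plate. Two upright steel pivot pins at x = -20, y = +65 and -65 mm, 12 mm in diameter, rising 36 mm above the plate, the top 14 mm tapering to 4 mm. Around each pin four stop pegs, 16 mm tall. Flat green circuit strip in the middle.
- lever_a: The reversed lever, on either pin: teal plastic, about 70 g. Square hub 36 by 36 mm, 28 mm tall, with a 20 mm round through hole; its flat +y and -y sides are free to grip from above. Arm 18 mm wide, 10 mm thick, flush with the hub's underside. Origin: hole axis at the underside (on the plate when seated), z up. +x: its long end, 90 mm; the short end is 45 mm. +x now points away from the roller.
- lever_a_tip (a point): Centre of the upright round pad (20 mm in diameter, 18 mm tall) that ends the long end of the reversed lever; 80 mm along its +x, 9 mm above its underside. The short end is plain.
- lever_b: The other lever, same shape and axes, on the other pin, correctly fitted: +x (long end) points to the roller. Leave it alone. Stop pegs, 8 mm in diameter, stand 36 mm from each pin along the frame's x and 21 mm along y, so that a seated lever lies along the frame's x and swings only about 10 degrees either way.
Things that resemble listed ones, but are neither listed nor needed, are in the scene too. Leave any pink or purple look-alike of the lever_a alone.

How it is judged:
On the way:
1. the reversed lever is lifted clear of its pin (z of lever_a in the frame of frame above 0.056 m), for 0.1 s.
At the end, for the whole second after the job is handed in: The reversed lever is back on a pivot pin (hub within 8 mm of the pin along each frame axis), flat and fully down on the plate (within 4 mm), its long end towards the roller and within 20 degrees of the frame's x axis, released and at rest; the other lever is within 20 mm of where it was (z of lever_a in the frame of frame below 0.024 m and x of lever_a in the frame of frame between -0.028 and -0.012 m and (y of lever_a in the frame of frame between 0.057 and 0.073 m or y of lever_a in the frame of frame between -0.073 and -0.057 m) and x of lever_a_tip in the frame of frame above 0.03 m and angle between the x axis of lever_a and the x axis of frame, either way round below 0.35 rad and angle between lever_a's own z axis and vertical below 0.1 rad and linear speed of lever_a below 0.02 m/s and distance of lever_b from where it was at the start of the episode below 0.02 m); the robot touches nothing.
It fails at once if the other lever is moved by more than 20 mm (distance of lever_b from where it was at the start of the episode above 0.02 m).
It fails at once if the lever is dropped: it falls free more than 15 mm above its seat (z of lever_a in the frame of frame above 0.035 m and contact force between lever_a and anything else below 0.05 N and linear speed of lever_a above 0.3 m/s).
It also fails if it takes over 38 s, if anything falls off the work surface, if the arm or the gripper's body presses on something with over 40 N, if the wrist force passes 120 N, or if a joint passes its speed limit or range.

## Working session

There is one attempt and no reset: what is moved stays moved. The work goes in short steps, each a Python script; the robot and the scene stay as the last script left them, time stands still between calls to the robot, and variables do not carry over. Pictures are saved under pics/ and viewed, at most 10 in all, crops included, and the job is handed in when it is done.

```bash
mkdir -p pics; ls; python3 - <<'E'
from station import robot, read_state, cams
import cv2, numpy as np
for n in ("scene","top"):
    d=cams.get_image(n); cv2.imwrite(f"pics/{n}0.png",d["pixels"]); np.savez(f"{n}0.npz",**d)
    print(n,d["intrinsics"].tolist(),np.round(d["R"],3).tolist(),d["t"])
s=read_state(); print(s["t"],s["eef_pos"],s["eef_rot"],s["grip_width"],robot.grip_point_offset)
E
```

```text
pics
scene [[500.8296269820497, 0.0, 280.76736613197795], [0.0, 500.8296269820497, 212.20218354372372], [0.0, 0.0, 1.0]] [[-0.809, 0.588, -0.014], [0.373, 0.495, -0.785], [-0.454, -0.64, -0.62]] [ 0.49614794 -0.13352066  1.35531401]
top [[451.4642786825403, 0.0, 280.4660866544527], [0.0, 451.4642786825403, 212.6653674465454], [0.0, 0.0, 1.0]] [[-0.028, -1.0, 0.003], [-0.996, 0.028, -0.088], [0.088, -0.006, -0.996]] [-0.0804023   0.5629485   1.02431675]
0.1 [ 0.15250144 -0.50211294  0.23078514] [-6.03109360e-04  9.89154960e-01  1.46874434e-01  3.85539956e-05] 0.08566695236671683 0.0187
```

View pics/top0.png

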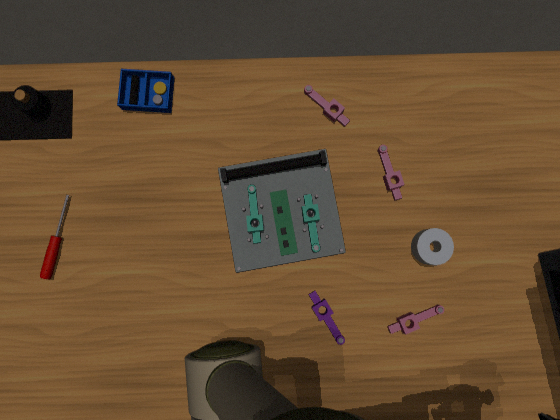

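View pics/scene0.png

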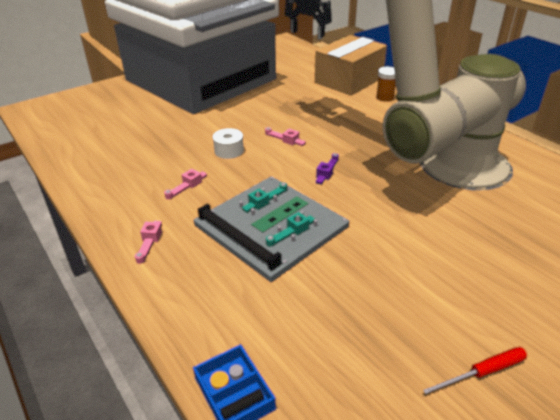

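The top view shows the reversed lever on the right pin: its hub is at about (311,213) and its round pad at (316,248), away from the roller at (275,165). The left lever, hub (255,223), is fitted correctly. The scene view agrees, and the area around the frame is clear.

```bash
cat > h.py <<'E'
import cv2, numpy as np
def ray(d,uv,z):
    K,R,t=d["intrinsics"],d["R"],d["t"]; c=-R.T@t
    r=R.T@np.linalg.inv(K)@np.array([uv[0],uv[1],1.]); return c+r*(z-c[2])/r[2]
def teal(d):
    h=cv2.cvtColor(d["pixels"],cv2.COLOR_BGR2HSV)
    return cv2.inRange(h,(78,90,60),(98,255,255))
def down(yaw):   # tool z down, tool y axis at world angle yaw
    from scipy.spatial.transform import Rotation as Ro
    y=np.array([np.cos(yaw),np.sin(yaw),0]); z=np.array([0,0,-1.]); x=np.cross(y,z)
    return np.roll(Ro.from_matrix(np.c_[x,y,z]).as_quat(),1)
E
python3 - <<'E'
from h import *
d=dict(np.load("top0.npz"))
h=cv2.cvtColor(d["pixels"],cv2.COLOR_BGR2HSV)
g=cv2.inRange(h,(0,0,50),(179,70,200)); g[:140]=0; g[285:]=0; g[:,:205]=0; g[:,355:]=0
c=max(cv2.findContours(g,0,2)[0],key=cv2.contourArea)
box=cv2.boxPoints(cv2.minAreaRect(cv2.convexHull(c)))
P=np.array([ray(d,p,.02) for p in box]); print("plate",P.round(3).tolist(),np.linalg.norm(np.diff(P,axis=0),axis=1), P.mean(0), [np.degrees(np.arctan2(e[1],e[0])) for e in np.diff(P,axis=0)])
n,l,s,ce=cv2.connectedComponentsWithStats(teal(d))
for i in range(1,n):
    if s[i,4]<60: continue
    ys,xs=np.where(l==i); Q=np.array([ray(d,p,.035) for p in zip(xs,ys)])
    m=Q.mean(0); w,v=np.linalg.eigh(np.cov((Q-m)[:,:2].T)); a=v[:,1]; pr=(Q-m)[:,:2]@a
    print(s[i],m.round(3),"axis deg",np.degrees(np.arctan2(a[1],a[0])),pr.min(),pr.max())
for uv in [(311,213),(255,223)]: print(ray(d,uv,.048), d["z_map"][uv[1],uv[0]])
E
```

```text
plate [[0.672, 0.051, 0.02], [0.711, -0.21, 0.02], [0.463, -0.244, 0.02], [0.426, 0.012, 0.02]] [0.26362157 0.25048672 0.25827115] [ 0.5680894  -0.09790362  0.02      ] [np.float64(-81.41087332065115), np.float64(-172.26354437723737), np.float64(98.33549356622427)]
[246 185  18  58 474] [ 0.553 -0.035  0.035] axis deg -175.7140788446869 -0.0737278685267789 0.05992214291893058
[302 194  18  58 473] [ 0.542 -0.166  0.035] axis deg -173.430434213532 -0.05969503613520118 0.07339337508499359
[ 0.5557625  -0.16532677  0.048     ] 1.0224624
[ 0.53653063 -0.03754125  0.048     ] 1.0205883
```

```bash
python3 - <<'E'
from station import robot, solver, read_state, cams
from h import *
p=np.array([.556,-.165,.20])
for yaw in (96.6,-83.4): 
    q=solver.inverse_kinematics(p,down(np.radians(yaw))); print(yaw,None if q is None else np.round(q,2))
robot.goto(p,down(np.radians(96.6)) if False else down(np.radians(-83.4)))
d=cams.get_image("wrist"); np.savez("w1.npz",**d); cv2.imwrite("pics/w1.png",d["pixels"])
s=read_state(); print(s["t"],s["q"],s["eef_pos"])
E
```

```text
96.6 [-0.49  0.46  1.37 -0.    1.31 -2.18]
-83.4 [-0.49  0.46  1.37 -0.    1.31  0.97]
2.0583 [-4.91926713e-01  4.57755177e-01  1.37248038e+00 -1.36097666e-04
  1.31126605e+00  9.64894660e-01] [ 0.55572417 -0.16588603  0.20004494]
```

View pics/w1.png

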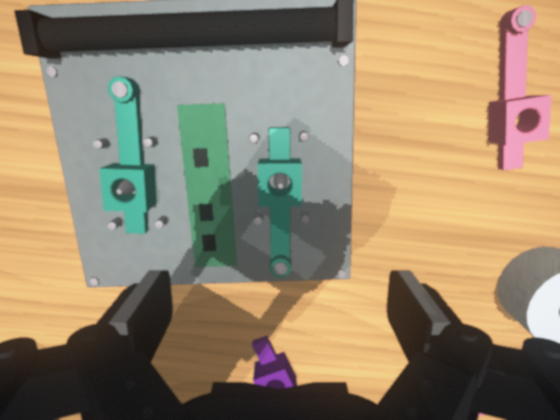

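The wrist view shows the reversed lever with its hub at about (280,180), pin tip at (280,184), pad at (281,265) and pegs at (254,138), (304,136), (258,220) and (305,218). The space beside the hub is free for the fingers.

```bash
python3 - <<'E'
from h import *
d=dict(np.load("w1.npz"))
pg=np.array([ray(d,p,.036) for p in [(254,138),(304,136),(258,220),(305,218)]])
print("pegs",pg.round(4).tolist(),pg.mean(0),"dims",np.linalg.norm(pg[0]-pg[1]),np.linalg.norm(pg[2]-pg[0]))
print("pin tip",ray(d,(280,184),.056))
m=teal(d); n,l,s,ce=cv2.connectedComponentsWithStats(m)
i=[k for k in range(1,n) if s[k,4]>500 and ce[k][0]>250][0]
print(s[i])
sub=(l==i).astype(np.uint8)*255; sub=cv2.morphologyEx(sub,cv2.MORPH_CLOSE,np.ones((25,25)))
# wide rows = hub top face
w=[(r,*np.where(sub[r])[0][[0,-1]]) for r in range(s[i,1],s[i,1]+s[i,3])]
hub=[x for x in w if x[2]-x[1]>38]; print(hub[0],hub[-1])
u=np.mean([(a+b)/2 for _,a,b in hub]); r=(hub[0][0]+hub[-1][0])/2
print("hub",ray(d,(u,r),.048),"width",np.linalg.norm(ray(d,(hub[5][1],r),.048)-ray(d,(hub[5][2],r),.048)))
a=ray(d,(281,265),.038); b=ray(d,(u,r),.048); v=a-b; print("axis",np.degrees(np.arctan2(v[1],v[0])),np.linalg.norm(v[:2]))
c=ray(d,(279.5,130),.03); v=a-c; print("axis2",np.degrees(np.arctan2(v[1],v[0])))
z=d["z_map"]; print(z[168,268],z[230,300],(d["R"].T@d["t"])*-1)
E
```

```text
pegs [[0.5945, -0.1412, 0.036], [0.6008, -0.182, 0.036], [0.5237, -0.1514, 0.036], [0.5302, -0.1923, 0.036]] [ 0.56230211 -0.16672324  0.036     ] dims 0.04134421902742966 0.07157480509382735
pin tip [ 0.56284515 -0.16637833  0.056     ]
[ 258  128   44  147 3476]
(161, np.int64(260), np.int64(299)) (205, np.int64(259), np.int64(299))
hub [ 0.56178514 -0.16606808  0.048     ] width 0.03457658934968937
axis -172.46289538837883 0.0788006327332588
axis2 -172.84380604792884
0.2988608 0.34381542 [ 0.6291689  -0.15808348  0.34320365]
```

```bash
python3 - <<'E'
from station import robot, command_gripper, read_state, cams
from h import *
o=down(np.radians(-82.6)); p=np.array([.562,-.1663,0])
command_gripper(.058)
robot.goto(p+[0,0,.09],o)
hit=robot.servo_line(p+[0,0,.0235],v=.06,until_force=6)
s=read_state(); print("hit",hit,s["eef_pos"],s["force"])
if hit: robot.servo_line(np.array(s["eef_pos"])+[0,0,.002],v=.03)
command_gripper(.02); s=read_state(); print(s["t"],s["grip_width"],s["finger_force"],s["eef_pos"],s["force"])
d=cams.get_image("wrist"); np.savez("w2.npz",**d); cv2.imwrite("pics/w2.png",d["pixels"])
E
```

```text
hit False [ 0.56223891 -0.16639749  0.02391578] [ 0.03639318 -0.47812271 -0.74762161]
4.55 0.034749608773227476 60.988904312253 [ 0.56235956 -0.16650018  0.02409915] [ 0.98110039 -0.31629316  4.12733584]
```

View pics/w2.png

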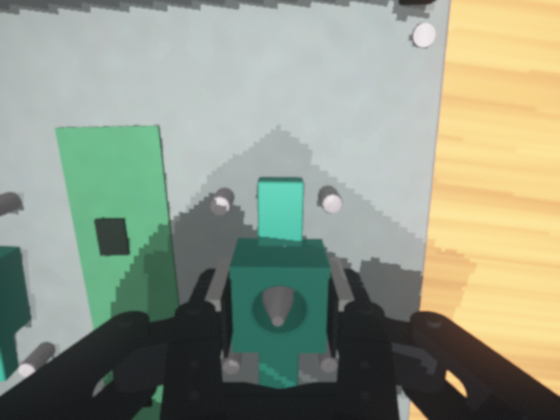

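The pads grip the hub sides squarely: grip width 34.7 mm, hub top spanning about (237–330, 267–353), pin tip near (277,292). Next I'll lift, turn the last joint by half a turn and check.

```bash
python3 - <<'E'
from station import robot, read_state, cams
from h import *
s=read_state(); p=np.array(s["eef_pos"])
d0=dict(np.load("w2.npz")); print("hub front edge, now", ray(d0,(237,267),.048),ray(d0,(324,267),.048))
robot.servo_line(p+[0,0,.03],v=.05); robot.wait(.1)
s=read_state(); print("lift",s["grip_width"],s["finger_force"],s["force"])
robot.servo_line(p+[0,0,.085],v=.1)
q=np.array(read_state()["q"]); q[5]-=np.pi; robot.move_joints(q); robot.wait(.2)
s=read_state(); print(s["t"],s["grip_width"],s["eef_pos"],s["q"],s["force"])
for n in ("wrist","scene"):
    d=cams.get_image(n); np.savez(n+"3.npz",**d); cv2.imwrite(f"pics/{n}3.png",d["pixels"] if n=="wrist" else cv2.resize(d["pixels"][130:310,170:410],None,fx=3,fy=3))
E
```

```text
hub front edge, now [ 0.5761029  -0.15018071  0.048     ] [ 0.58006235 -0.18095432  0.048     ]
lift 0.03454871928021089 60.372821018099785 [ 0.33064808 -0.27687608 -0.79290049]
9.0083 0.03508063191076342 [ 0.56202666 -0.16631248  0.10852134] [-4.87448335e-01  5.62776824e-01  1.45999746e+00 -1.79810562e-05
  1.11982540e+00 -2.18726664e+00] [ 0.22428056  1.10125684 -0.79881402]
```

View pics/wrist3.png

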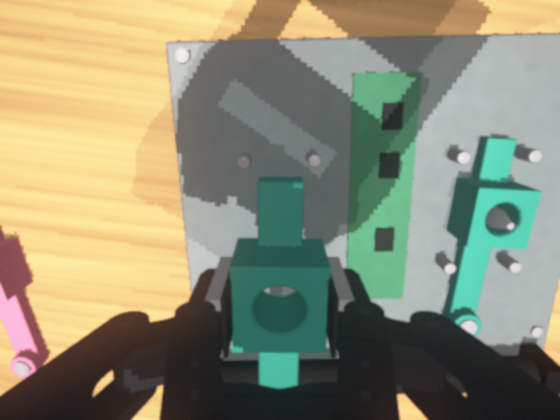

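View pics/scene3.png

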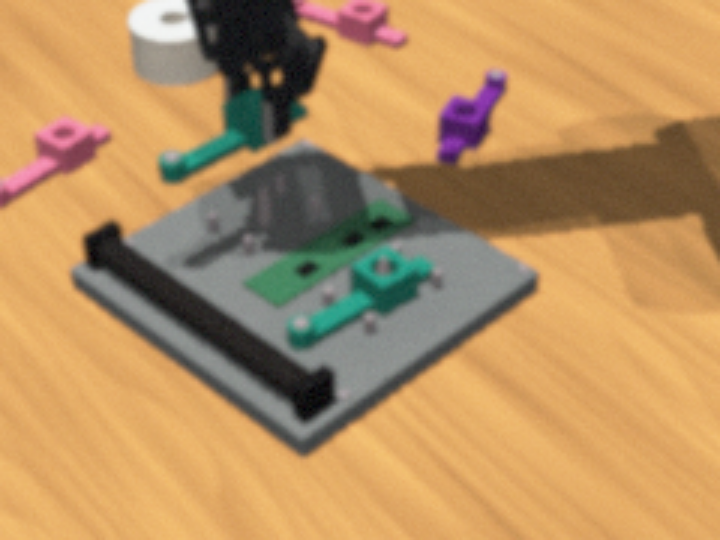

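The lever is held level after the half turn, with its long end now towards the roller. The hole ellipse in the wrist view is centred at about (279,309). In the earlier wrist view the pin tip was at about (279,322).

```bash
python3 - <<'E'
from h import *
d2=dict(np.load("w2.npz")); d3=dict(np.load("wrist3.npz"))
g=d3["pixels"].mean(2)[275:345,240:320]
p2=np.array([.56236,-.1665]); p3=np.array([.56203,-.16631])
pin=ray(d2,(279,321),.056); hole=ray(d3,(279.5,309),.1085+.0239)
print("pin",pin,"hole",hole,"hole-tcp",hole[:2]-p3)
print("edge",(ray(d3,(237,267),.1324)+ray(d3,(324,267),.1324))/2)
for r in (285,332): print(ray(d3,(279.5,r),.1324))
out=np.hstack([cv2.resize(d["pixels"][230:370,200:360],None,fx=2.5,fy=2.5,interpolation=cv2.INTER_CUBIC) for d in (d2,d3)])
cv2.imwrite("pics/c4.png",out)
E
```

```text
pin [ 0.56136681 -0.16717879  0.056     ] hole [ 0.56456899 -0.16665921  0.1324    ] hole-tcp [ 0.00253899 -0.00034921]
edge [ 0.54759953 -0.16849055  0.1324    ]
[ 0.55474638 -0.16792808  0.1324    ]
[ 0.57438484 -0.16539122  0.1324    ]
```

View pics/c4.png

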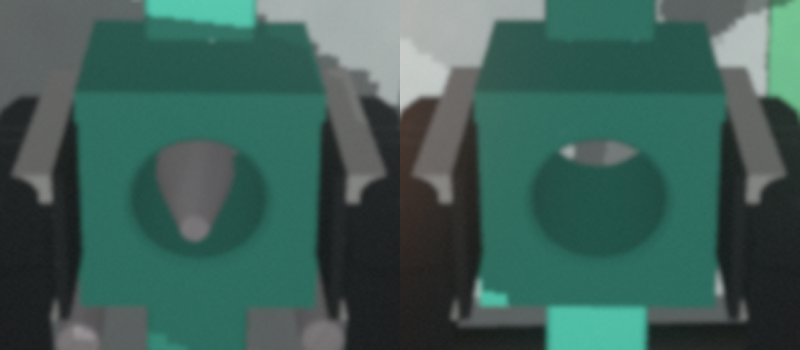

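The crops agree: pin tip at (278,322), hole centre at (279.6,309), hole width 19.7 mm. I'll shift the tool so the hole sits over the pin and lower.

```bash
python3 - <<'E'
from station import robot, read_state, cams
from h import *
o=down(np.radians(98.3)); p=np.array([.5593,-.1665,0])
robot.servo_line(p+[0,0,.085],o,v=.05)
print(np.round(read_state()["q"],2))
hit=robot.servo_line(p+[0,0,.0245],v=.03,until_force=6)
s=read_state(); print(s["t"],hit,s["eef_pos"],s["force"],s["wrist_torque"],s["grip_width"])
d=cams.get_image("wrist"); cv2.imwrite("pics/w5.png",d["pixels"])
E
```

```text
[-0.49  0.59  1.49  0.    1.07 -2.21]
11.9 False [ 0.55936927 -0.16654355  0.02463782] [-0.12268097  0.13065137 -0.49324832] [ 0.0303285  -0.02757942 -0.03131669] 0.0350779978199229
```

View pics/w5.png

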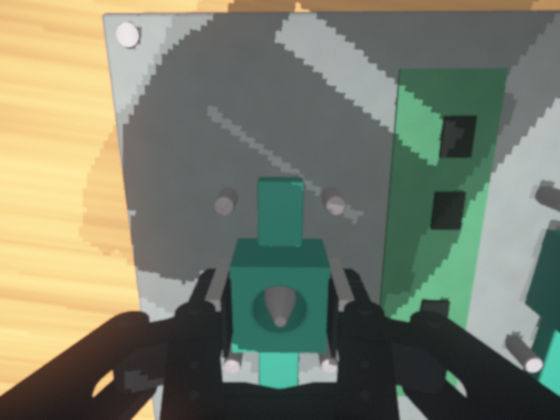

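The hub is down over the pin without any contact force, the pin tip shows near (280,322) in the hole, and the arm lies between its pegs. Now I'll release, retreat and check.

```bash
python3 - <<'E'
from station import robot, command_gripper, read_state, cams
from h import *
p=np.array(read_state()["eef_pos"])
command_gripper(.058); robot.wait(.1)
robot.servo_line(p+[0,0,.10],v=.1)
robot.servo_line(p+[-.06,0,.16],v=.15); robot.wait(.2)
s=read_state(); print(s["t"],s["force"])
d=cams.get_image("wrist"); cv2.imwrite("pics/w6.png",d["pixels"]); np.savez("w6.npz",**d)
E
```

```text
14.4667 [ 0.12655026  0.57977395 -0.07751252]
```

View pics/w6.png

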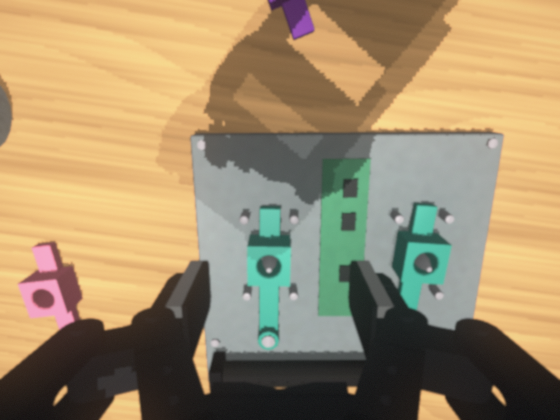

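The lever is on its pin, hub (268,265), with the pad at (268,340) towards the roller and lying between its pegs. I'll check the hub and pad heights from depth before handing in.

```bash
python3 - <<'E'
from station import job
from h import *
d=dict(np.load("w6.npz")); K,R,t=d["intrinsics"],d["R"],d["t"]
def pt(u,v):
    z=np.median(d["z_map"][v-2:v+3,u-2:u+3]); return R.T@(z*np.linalg.inv(K)@[u,v,1]-t)
hs={k:pt(*k)[2] for k in [(255,278),(283,278),(268,310),(268,215),(268,341),(225,300),(410,275)]}
print({k:round(float(v),4) for k,v in hs.items()})
pl=hs[(225,300)]
if abs(hs[(255,278)]-pl-.028)<.004 and abs(hs[(283,278)]-pl-.028)<.004: print(job.close_job())
E
```

```text
{(255, 278): 0.0486, (283, 278): 0.0486, (268, 310): 0.0307, (268, 215): 0.0306, (268, 341): 0.0395, (225, 300): 0.0209, (410, 275): 0.0487}
the job is handed in; nothing more can be done
None
```

I lifted the reversed lever off its pin, turned it end for end and set it back between its stop pegs, long end towards the roller. Depth readings showed it flat and fully down, the other lever was not touched, and the job was handed in at about 14.5 s on the robot clock; no verdict was returned.

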